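# Sort the carving chisels by length into their racks

### The job

Sort the four loose bright-steel chisels by length: lay the two long ones in the free notches of the wider rack that already holds a long chisel, and the two short ones in the free notches of the narrower rack that already holds a short one, one chisel to a notch. Each must lie level across both rails, centred between them, with its cutting edge pointing away from the robot like the one already there. Lay them down rather than dropping them, and leave the two racked chisels, the blue claw tool and the other things on the bench where they are.

Things in the scene. Friction and masses are not known exactly. Their poses are not given: they have to be found in the camera images.
- long_rack: Long chisel rack, fixed: green base 94 x 190 x 8 mm, two pale rails along its y, 12 mm thick, at x = +-40 mm, each with three notches 22 wide, 12 deep at y = -72, 0, 72; a chisel lies along x across both. Notch floors 34 mm, tooth tops 46 mm above the bench; open between the rails. Origin: centre of underside; x away from the robot, z up.
- long_pattern: The long chisel (130 mm, otherwise like the loose ones) that already lies in notch 0 of the long rack, edge away from the robot. Origin: middle of its length, on its underside; x towards its cutting edge.
- long_notch0 (a point): Centre of notch 0 of the long rack (rack y = -72 mm): midway between the two rails, at the height of the notch floors; a chisel's origin belongs here. Already occupied by the pattern chisel.
- long_notch1 (a point): Centre of notch 1 of the long rack (rack y = 0 mm): midway between the two rails, at the height of the notch floors; a chisel's origin belongs here. Free.
- long_notch2 (a point): Centre of notch 2 of the long rack (rack y = 72 mm): midway between the two rails, at the height of the notch floors; a chisel's origin belongs here. Free.
- long_a: Loose long bright-steel chisel lying on the bench: 130 mm long, octagonal shank 14 mm across flats (14 mm high), flat cutting blade 18 mm wide and 5 mm thick on the last 14 mm. Origin: middle of its length (close to its balance point), on its underside; x along the shank towards the cutting edge, z up. About 150 g.
- long_a_edge (a point): Middle of the cutting edge of long_a, 65.0 mm along its x from its origin, 7 mm above its underside.
- long_b: Loose long bright-steel chisel lying on the bench: 130 mm long, octagonal shank 14 mm across flats (14 mm high), flat cutting blade 18 mm wide and 5 mm thick on the last 14 mm. Origin: middle of its length (close to its balance point), on its underside; x along the shank towards the cutting edge, z up. About 150 g.
- long_b_edge (a point): Middle of the cutting edge of long_b, 65.0 mm along its x from its origin, 7 mm above its underside.
- short_rack: Short chisel rack, fixed: green base 70 x 190 x 8 mm, two pale rails along its y, 12 mm thick, at x = +-28 mm, each with three notches 22 wide, 12 deep at y = -72, 0, 72; a chisel lies along x across both. Notch floors 34 mm, tooth tops 46 mm above the bench; open between the rails. Origin: centre of underside; x away from the robot, z up.
- short_pattern: The short chisel (95 mm, otherwise like the loose ones) that already lies in notch 0 of the short rack, edge away from the robot. Origin: middle of its length, on its underside; x towards its cutting edge.
- short_notch0 (a point): Centre of notch 0 of the short rack (rack y = -72 mm): midway between the two rails, at the height of the notch floors; a chisel's origin belongs here. Already occupied by the pattern chisel.
- short_notch1 (a point): Centre of notch 1 of the short rack (rack y = 0 mm): midway between the two rails, at the height of the notch floors; a chisel's origin belongs here. Free.
- short_notch2 (a point): Centre of notch 2 of the short rack (rack y = 72 mm): midway between the two rails, at the height of the notch floors; a chisel's origin belongs here. Free.
- short_a: Loose short bright-steel chisel lying on the bench: 95 mm long, octagonal shank 14 mm across flats (14 mm high), flat cutting blade 18 mm wide and 5 mm thick on the last 14 mm. Origin: middle of its length (close to its balance point), on its underside; x along the shank towards the cutting edge, z up. About 110 g.
- short_a_edge (a point): Middle of the cutting edge of short_a, 47.5 mm along its x from its origin, 7 mm above its underside.
- short_b: Loose short bright-steel chisel lying on the bench: 95 mm long, octagonal shank 14 mm across flats (14 mm high), flat cutting blade 18 mm wide and 5 mm thick on the last 14 mm. Origin: middle of its length (close to its balance point), on its underside; x along the shank towards the cutting edge, z up. About 110 g.
- short_b_edge (a point): Middle of the cutting edge of short_b, 47.5 mm along its x from its origin, 7 mm above its underside.
- claw_tool: Claw tool with a blue shank (14 mm octagonal) and a toothed 26 mm wide end, 150 mm long, lying among the chisels; not to be sorted. Origin: underside, mid-length; x towards the teeth.
- mallet: Round beech mallet standing on its head, 110 mm across, 262 mm tall. Origin: centre of its underside.
- limestone: Pale limestone offcut 150 x 120 x 70 mm. Origin: centre of its underside.
- rubbing_block: Grey carborundum rubbing block 150 x 50 x 25 mm. Origin: centre of its underside.
- dividers: Bronze dividers lying flat, 175 mm long, 12 mm high. Origin: underside of the pivot; x between the legs.
Things that resemble listed ones, but are neither listed nor needed, are in the scene too. What is shaped like the long_b but orange is not meant. What is shaped like the long_a but red is not meant.

How it is judged:
At the end, for the whole second after the job is handed in: Each loose chisel at rest in its own free notch of its length's rack: origin within 22 mm of the notch centre, 30-39 mm above the rack underside, along the rack within 0.2 rad, tilt under 0.15 rad, edge away from the robot, pair over 50 mm apart; pattern chisels likewise in notch 0 ((horizontal distance between long_a and long_notch1 below 0.022 m or horizontal distance between long_a and long_notch2 below 0.022 m) and z of long_a in the frame of long_rack between 0.03 and 0.039 m and angle between the x axis of each of long_a, long_b, long_pattern and the x axis of long_rack, either way round below 0.2 rad and angle between each of long_a, long_b, short_a, short_b, long_pattern, short_pattern's own z axis and vertical below 0.15 rad and linear speed of each of long_a, long_b, short_a, short_b, long_pattern, short_pattern below 0.02 m/s and x of each of long_a_edge, long_b_edge in the frame of long_rack above 0.01 m and (horizontal distance between long_b and long_notch1 below 0.022 m or horizontal distance between long_b and long_notch2 below 0.022 m) and z of long_b in the frame of long_rack between 0.03 and 0.039 m and (horizontal distance between short_a and short_notch1 below 0.022 m or horizontal distance between short_a and short_notch2 below 0.022 m) and z of short_a in the frame of short_rack between 0.03 and 0.039 m and angle between the x axis of each of short_a, short_b, short_pattern and the x axis of short_rack, either way round below 0.2 rad and x of each of short_a_edge, short_b_edge in the frame of short_rack above 0.01 m and (horizontal distance between short_b and short_notch1 below 0.022 m or horizontal distance between short_b and short_notch2 below 0.022 m) and z of short_b in the frame of short_rack between 0.03 and 0.039 m and distance between long_a and long_b above 0.05 m and distance between short_a and short_b above 0.05 m and horizontal distance between long_pattern and long_notch0 below 0.022 m and z of long_pattern in the frame of long_rack between 0.03 and 0.039 m and horizontal distance between short_pattern and short_notch0 below 0.022 m and z of short_pattern in the frame of short_rack between 0.03 and 0.039 m); the robot touches nothing.
It fails at once if the claw tool, mallet, limestone, rubbing block or dividers is moved more than 30 mm (distance of any of claw_tool, mallet, limestone, rubbing_block, dividers from where it was at the start of the episode above 0.03 m).
It fails at once if a chisel is dropped (falls freely, touching nothing, faster than 0.7 m/s) ((contact force between long_a and anything else below 0.01 N and linear speed of long_a above 0.7 m/s) or (contact force between long_b and anything else below 0.01 N and linear speed of long_b above 0.7 m/s) or (contact force between short_a and anything else below 0.01 N and linear speed of short_a above 0.7 m/s) or (contact force between short_b and anything else below 0.01 N and linear speed of short_b above 0.7 m/s)).
It also fails if it takes over 72 s, if anything falls off the work surface, if the arm or the gripper's body presses on something with over 40 N, if the wrist force passes 120 N, or if a joint passes its speed limit or range.

### The arm

A 6-joint arm with a two-finger parallel gripper is mounted at the origin on the work surface. World frame = base frame: x ahead of the robot, y to its left, z up, the work surface at z = 0. Lengths are in m, angles in rad, forces in N, time in s.
With the tool pointing down it reaches from about 0.4 to 0.825 m from the base axis. Payload 7 kg.
Tool frame: the origin (TCP) lies midway between the tips of the shut fingers; the grasp point (between the pads) lies 19 mm behind it; z points along the fingers, y is the line along which they close (so a half turn about z gives the same grasp; the last joint's range is limited). The gripper opens to 88 mm and grips with 3 to 60 N. Pads are 19 mm wide; open, the fingers measure 130 mm over their backs; the gripper's body (78 mm by 193 mm) begins 47 mm behind the grasp point.
Start: joints at [-0.944, 0.359, 0.012, 0, -1.224, -0.288], TCP at [0.224, -0.637, 0.227] pointing down, gripper open.
Joint ranges: [-3.07, 3.07], [-1.43, 2.12], [-1.02, 1.25], [-3.03, 1.67], [-3.05, -0], [-3.03, 3.03]. Speed limits (rad/s): [2.39, 2.39, 3.01, 3.14, 3.14, 3.14].

### API

Orientations are given as [roll, pitch, yaw] about the fixed x, y, z axes, in that order (R = Rz(yaw) Ry(pitch) Rx(roll)).
In Python, from station import arm, grab_frame, camera_params, spot_in gives the robot as it stands.
- The arm moves only by the shell command python3 -m jog 'ROWS' [FORCE]. ROWS is JSON, a list that holds one entry, the list of rows, each a list of 7 numbers: the shift along the tool's x, y, z in mm, then the turn, a rotation vector about the tool's x, y, z in rad, then the finger opening in mm, from 0 to 87.6. In form: [[[x, y, z, wx, wy, wz, fingers], ...]]. A call has 1 to 20 rows; each row is the pose to reach, as a shift and turn from the pose commanded when the call began, along the tool's axes at that moment; what a row does not reach only later rows make up. A row lasts 1/8 s, in which the tool goes at most 62.5 mm and 10.7 degrees, less where a joint would pass 70% of its speed; a pose out of reach is approached as far as the arm can. A call with a gripper value outside its range is refused whole. The fingers move at their own pace and stop on an object; FORCE is the grip in N (left out, the last holds). Time passes only in rows, so rows that repeat a pose let the fingers close. It gives the time, the measured TCP pose, the force, the opening and the grip force at its end, in the units of the state.
- arm.get_state(): the state, without advancing time (a new reading comes with each control period).
- grab_frame(name): name is "side" or "top"; returns (picture, depth): 480x640x3 uint8, blue, green, red; 480x640 float32, m along the optical axis (not along the pixel's ray), 0 where there is no reading.
- camera_params(name): a dict with "mtx" (3x3 intrinsics, pixels), "k1" (the pictures are not rectified: a ray, as slopes to the right and down, at radius r is drawn at 1 + k1 r^2 times it, then the intrinsics apply), "R" (3x3) and "t" (3): a world point X has camera coordinates R X + t. Camera axes: x right, y down, z forward; pixel columns grow to the right and rows downward; lengths in m; the calibration is good to about 2 mm. A picture is of the moment at which its call begins. camera_params takes no time and is no camera call.
- arm.job_done(): hands the job in; it is judged then, once.
Trained networks look in the newest picture that a camera, given by its name, has taken for a name from the list of things; names that differ only in an ending like _2 or _b are one class to them, and where a whole thing is asked for, a point or a joint stands for the part that bears it (a point fixed in the world has none). Each returns a list of dicts, best first, with "confidence" (0 to 1); they miss things now and then, are a little off and sometimes report something else, mostly with a low value. They report only what shows in the picture. A call takes as long as a camera call. They do not tell look-alikes from the thing itself.
- spot_in(query, camera): "uv" ([column, row] in pixels, amid what is visible of it).
The state is a dict: "t": time; "q": joint angles; "qd": joint speeds; "joint_efforts": joint torques, N m; "eef_pos": TCP position; "ee_rot": TCP orientation; "force": force on the tool from outside, world axes, zero at the start; "moment": the same for the moment, N m; "width": finger opening in m; "gripper_force": force on a finger pad.
Only numpy, scipy, OpenCV 4.12 (cv2) and the standard library are available. Lean on these libraries where they do the work, as an engineer would, in place of code of your own. Each camera call takes 0.05 s, during which the arm holds its last target. There are 200 camera calls.

## Working session

There is one attempt and no reset: what is moved stays moved. The work goes in short steps, Python scripts to look and compute and a shell command to move; the robot and the scene stay as the last step left them, time stands still between calls to the robot, and variables do not carry over. Pictures are saved under pics/ and viewed, at most 10 in all, crops included, and the job is handed in when it is done.

```bash
mkdir -p pics; ls
cat > h.py <<'E'
import numpy as np, cv2
from station import arm, grab_frame, camera_params, spot_in
def world(cam,uv,depth=None,z=None):
    p=camera_params(cam);K=np.array(p["mtx"]);R=np.array(p["R"]);t=np.array(p["t"])
    uv=np.atleast_2d(np.array(uv,float))
    d=np.stack([(uv[:,0]-K[0,2])/K[0,0],(uv[:,1]-K[1,2])/K[1,1]],1);s=d.copy()
    for _ in range(10): s=d/(1+p["k1"]*(s**2).sum(1,keepdims=True))
    c=np.c_[s,np.ones(len(s))]; o=-R.T@t; r=c@R
    k=np.asarray(depth)[:,None] if z is None else ((z-o[2])/r[:,2])[:,None]
    return o+k*r
def grid(cam,depth):
    v,u=np.mgrid[0:480,0:640]
    return world(cam,np.c_[u.ravel(),v.ravel()],depth.ravel()).reshape(480,640,3)
E
python3 - <<'E'
from h import *
for n in("top","side"):
    im,d=grab_frame(n);cv2.imwrite(f"pics/{n}0.png",im);np.save(f"{n}0.npy",d)
for q in("long_a","short_a","long_rack","short_rack","claw_tool"):
    im=spot_in(q,"top"); print(q,[(np.round(x["uv"]),round(x["confidence"],2),np.round(world("top",x["uv"],z=.012)[0],3)) for x in im])
s=arm.get_state();print(s["t"],s["eef_pos"],s["ee_rot"],s["width"])
E
```

```text
pics
long_a [(array([248., 264.]), 0.61, array([0.463, 0.275, 0.012])), (array([407., 315.]), 0.6, array([ 0.313, -0.192,  0.012])), (array([395., 255.]), 0.54, array([ 0.489, -0.16 ,  0.012])), (array([227., 315.]), 0.47, array([0.315, 0.332, 0.012]))]
short_a [(array([283., 271.]), 0.58, array([0.442, 0.171, 0.012])), (array([330., 257.]), 0.51, array([0.483, 0.033, 0.012])), (array([312., 202.]), 0.43, array([0.65 , 0.084, 0.012]))]
long_rack [(array([394., 207.]), 0.79, array([ 0.634, -0.16 ,  0.012])), (array([342., 175.]), 0.31, array([ 0.732, -0.003,  0.012])), (array([246., 265.]), 0.23, array([0.461, 0.278, 0.012])), (array([155., 280.]), 0.23, array([0.416, 0.549, 0.012]))]
short_rack [(array([342., 167.]), 0.64, array([ 0.756, -0.004,  0.012])), (array([289., 200.]), 0.57, array([0.657, 0.155, 0.012]))]
claw_tool [(array([446., 255.]), 0.73, array([ 0.49 , -0.312,  0.012]))]
0.35 [ 0.22429995 -0.63653561  0.22637333] [ 3.14129391e+00 -2.79363851e-05 -2.80277806e+00] 0.0873981109654197
```

View pics/top0.png

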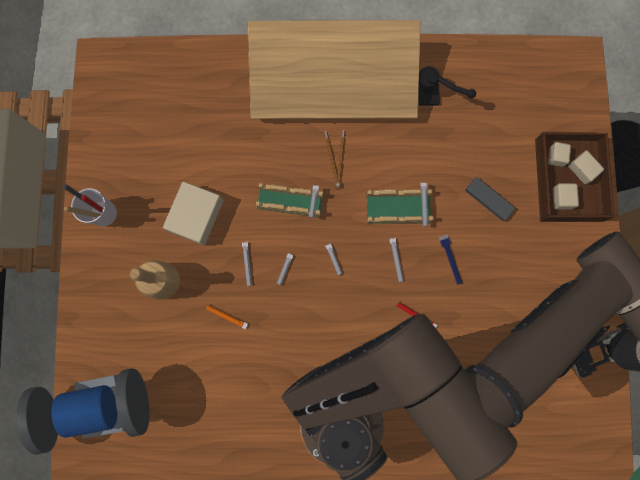

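View pics/side0.png

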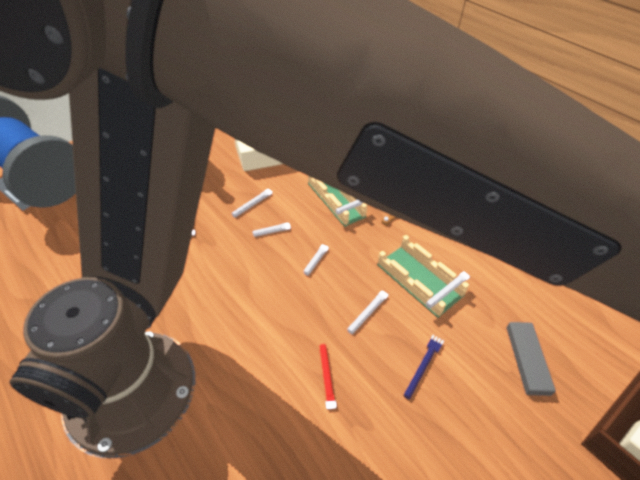

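```bash
cat > m.py <<'E'
from h import *
im=cv2.imread("pics/top0.png");d=np.load("top0.npy");g=grid("top",d)
hsv=cv2.cvtColor(im,cv2.COLOR_BGR2HSV)
m=((hsv[...,1]<70)&(hsv[...,2]>120)).astype(np.uint8)
m[:180]=0;m[300:]=0;m[:,:236]=0;m[:,450:]=0
n,l,s,c=cv2.connectedComponentsWithStats(m,connectivity=8)
for i in range(1,n):
    if s[i,4]<40: continue
    v,u=np.nonzero(l==i); uv=np.c_[u,v].astype(float)
    zz=g[...,2][v,u]; rack=np.median(zz)>.03
    P=world("top",uv,z=.046 if rack else .012)[:,:2]
    ce,sz,a=cv2.minAreaRect(P.astype(np.float32)*1000)
    mu=P.mean(0);w,V=np.linalg.eigh(np.cov(P.T));e=V[:,1]*np.sign(V[0,1]);
    t=(P-mu)@e; q=(P-mu)@np.array([-e[1],e[0]])
    far=np.ptp(q[t>t.max()-.012]);near=np.ptp(q[t<t.min()+.012])
    c0=mu+e*(t.max()+t.min())/2
    print(s[i,:2],"n",s[i,4],"z",np.round(np.percentile(zz,[10,50,90]),3),"c",np.round(c0,4),"yaw",round(np.arctan2(e[1],e[0]),3),"len",round(np.ptp(t),3),"wfar/near",far.round(3),near.round(3))
# racks: pale rails & green base
gr=((hsv[...,0]>50)&(hsv[...,0]<90)&(hsv[...,1]>80)).astype(np.uint8);gr[:160]=0;gr[250:]=0;gr[:,:240]=0;gr[:,450:]=0
n,l,s,c=cv2.connectedComponentsWithStats(gr)
for i in range(1,n):
    if s[i,4]>60:
        v,u=np.nonzero(l==i);P=world("top",np.c_[u,v],z=.008)[:,:2]
        print("green",s[i],cv2.minAreaRect((P*1000).astype(np.float32)))
H=(d>0)&(g[...,2]>.036)&(g[...,2]<.07);H[:170]=0;H[235:]=0;H[:,:240]=0;H[:,450:]=0
for a,b in((240,335),(350,450)):
    K=H.copy();K[:,:a]=0;K[:,b:]=0;v,u=np.nonzero(K);P=world("top",np.c_[u,v],z=.046)[:,:2]
    print("rack top",len(P),cv2.minAreaRect((P*1000).astype(np.float32)))
cv2.imwrite("pics/crop.png",cv2.resize(im[170:300,235:455],None,fx=3.6,fy=3.6,interpolation=cv2.INTER_CUBIC))
E
python3 m.py
```

```text
[420 183] n 183 z [0.039 0.046 0.052] c [ 0.6354 -0.2426] yaw 0.01 len 0.126 wfar/near 0.018 0.009
[309 185] n 130 z [0.039 0.045 0.052] c [0.6461 0.0826] yaw -0.173 len 0.095 wfar/near 0.018 0.01
[389 238] n 190 z [0.006 0.013 0.019] c [ 0.4761 -0.1615] yaw 0.169 len 0.13 wfar/near 0.019 0.01
[242 242] n 165 z [0.008 0.013 0.019] c [0.4653 0.2795] yaw 0.107 len 0.129 wfar/near 0.016 0.007
[325 243] n 134 z [0.005 0.012 0.019] c [0.4778 0.0231] yaw 0.358 len 0.095 wfar/near 0.018 0.01
[277 253] n 132 z [0.004 0.013 0.019] c [0.4503 0.1676] yaw -0.383 len 0.095 wfar/near 0.018 0.009
green [259 190  52  18 575] ((659.3499145507812, 168.41989135742188), (154.2417755126953, 35.99913787841797), 81.77901458740234)
green [ 367  196   55   21 1040] ((637.0843505859375, -159.58583068847656), (58.604949951171875, 162.19007873535156), 1.2371721267700195)
rack top 606 ((653.4498901367188, 151.63035583496094), (188.6721954345703, 94.43656921386719), 82.15776824951172)
rack top 637 ((632.3851318359375, -172.58206176757812), (128.6673126220703, 190.1185760498047), 1.2055646181106567)
```

View pics/crop.png

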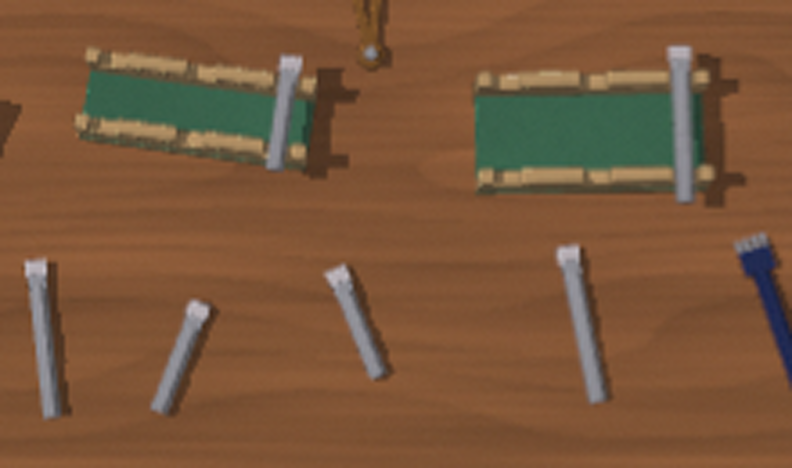

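The crop shows all four loose chisels with the blade at the far end, and pattern chisels in the right-hand notches. In top-image pixels, the long ones are at (397,260) and (248,264), the short ones at (334,260) and (286,269). The measured lengths (130/95 mm) and heights fit. The moves only need small yaw changes.

```bash
cat > d.py <<'E'
import sys
from h import *
from scipy.spatial.transform import Rotation as Ro
# args: x y z yaw_of_chisel ; prints tool-frame shift (mm) and rotvec; several targets separated by '/'
s=arm.get_state();A=Ro.from_euler("xyz",s["ee_rot"]);p=np.array(s["eef_pos"])
print("t",round(s["t"],2),"p",p.round(4),"rot",np.round(s["ee_rot"],3),"w",round(s["width"],4),"q",np.round(s["q"],2))
for a in " ".join(sys.argv[1:]).split("/"):
    x,y,z,w=map(float,a.split()); B=Ro.from_euler("xyz",[np.pi,0,w-np.pi])
    print(np.round(A.inv().apply(np.array([x,y,z])-p)*1000,1),(A.inv()*B).as_rotvec().round(3))
E
python3 d.py .476 -.1615 .10 .169
```

```text
t 0.35 p [ 0.2243 -0.6365  0.2264] rot [ 3.141 -0.    -2.803] w 0.0874 q [-0.94  0.36  0.01 -0.   -1.22 -0.29]
[-395.3  364.3  126.5] [ 0.   -0.    0.17]
```

```bash
python3 -m jog '[[[-20,18,6,0,0,0.01,87],[-60,55,15,0,0,0.03,87],[-100,92,30,0,0,0.05,87],[-140,129,45,0,0,0.06,87],[-180,166,57,0,0,0.08,87],[-220,203,70,0,0,0.1,87],[-260,240,83,0,0,0.12,87],[-300,276,96,0,0,0.14,87],[-340,313,108,0,0,0.16,87],[-375,345,120,0,0,0.17,87],[-395.3,364.3,126.5,0,0,0.17,87],[-395.3,364.3,126.5,0,0,0.17,87],[-395.3,364.3,126.5,0,0,0.17,87]]]' 30
python3 d.py .476 -.1615 .003 .169
```

```text
t: 1.98
eef_pos: [0.476, -0.1617, 0.1002]
ee_rot: [-3.142, -0.0, -2.972]
force: [0.7, -0.2, 1.2]
width: 0.087
gripper_force: 0.0
t 1.98 p [ 0.476  -0.1617  0.1002] rot [-3.142 -0.    -2.972] w 0.087 q [ 0.06  0.2  -0.53  0.   -0.84 -1.47]
[-0.1  0.2 97.2] [-0. -0.  0.]
```

```bash
python3 -m jog '[[[0,0,15,0,0,0,87],[0,0,40,0,0,0,87],[0,0,65,0,0,0,80],[0,0,85,0,0,0,70],[0,0,94,0,0,0,60],[0,0,97,0,0,0,50],[0,0,97,0,0,0,40],[0,0,97,0,0,0,25],[0,0,97,0,0,0,8],[0,0,97,0,0,0,8],[0,0,97,0,0,0,8],[0,0,97,0,0,0,8],[0,0,97,0,0,0,8]]]' 35
python3 d.py .6345 -.1716 .10 .02 / .6345 -.1716 .038 .02
```

```text
t: 3.6
eef_pos: [0.4763, -0.1616, 0.0034]
ee_rot: [-3.141, 0.0, -2.973]
force: [-0.8, 0.8, 5.8]
width: 0.0133
gripper_force: 35.0
t 3.6 p [ 0.4763 -0.1616  0.0034] rot [-3.141  0.    -2.973] w 0.0133 q [ 0.06  0.35 -0.63  0.   -0.6  -1.47]
[-154.3  -36.4  -96.5] [-0.     0.     0.149]
[-154.3  -36.4  -34.5] [-0.     0.     0.149]
```

```bash
python3 -m jog '[[[0,0,-10,0,0,0,8],[0,0,-35,0,0,0,8],[0,0,-65,0,0,0.03,8],[-20,-5,-90,0,0,0.06,8],[-50,-12,-97,0,0,0.1,8],[-85,-20,-97,0,0,0.149,8],[-120,-28,-97,0,0,0.149,8],[-145,-34,-97,0,0,0.149,8],[-154.3,-36.4,-97,0,0,0.149,8],[-154.3,-36.4,-97,0,0,0.149,8],[-154.3,-36.4,-97,0,0,0.149,8]]]'
python3 - <<'E'
from h import *
im,d=grab_frame("top");cv2.imwrite("pics/c1.png",cv2.resize(im[140:320,230:460],None,fx=3,fy=3));cv2.imwrite("pics/top1.png",im)
im,d=grab_frame("side");cv2.imwrite("pics/s1.png",im)
E
python3 d.py .6345 -.1716 .038 .02
```

```text
t: 4.97
eef_pos: [0.6332, -0.1715, 0.1001]
ee_rot: [3.141, -0.001, -3.122]
force: [0.2, 0.6, -1.1]
width: 0.0137
gripper_force: 35.0
t 5.08 p [ 0.6335 -0.1716  0.1004] rot [ 3.141 -0.    -3.122] w 0.0138 q [ 0.03  0.43 -0.19 -0.   -0.95 -1.58]
[-1.  -0.1 62.4] [ 0. -0. -0.]
```

View pics/s1.png

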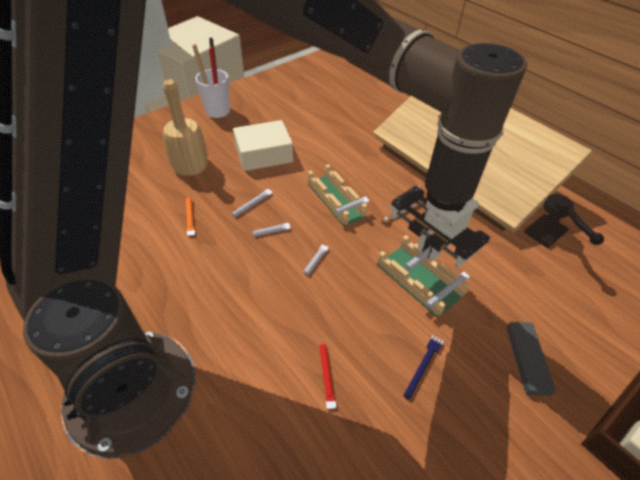

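The side view shows the chisel held level above the middle notch of the long rack, near (425,250). I'm lowering it now.

```bash
python3 -m jog '[[[0,0,12,0,0,0,8],[0,0,28,0,0,0,8],[0,0,42,0,0,0,8],[0,0,52,0,0,0,8],[0,0,58,0,0,0,8],[0,0,62,0,0,0,8],[0,0,62.5,0,0,0,8],[0,0,62.5,0,0,0,8],[0,0,62.5,0,0,0,8]]]'
python3 d.py .4653 .2795 .10 .107
```

```text
t: 6.2
eef_pos: [0.6344, -0.1716, 0.0379]
ee_rot: [3.142, 0.0, -3.122]
force: [-0.2, -0.3, -2.4]
width: 0.0137
gripper_force: 35.0
t 6.2 p [ 0.6344 -0.1716  0.0379] rot [ 3.142  0.    -3.122] w 0.0137 q [ 0.03  0.49 -0.24  0.   -0.83 -1.58]
[160.1 454.4 -62.2] [-0.     0.    -0.087]
```

```bash
python3 -m jog '[[[0,0,0.6,0,0,0,10],[0,0,0.6,0,0,0,16],[0,0,0.6,0,0,0,22],[0,0,0.6,0,0,0,30],[0,0,0.6,0,0,0,34],[0,0,-12,0,0,0,34],[0,0,-35,0,0,0,34],[0,0,-62,0,0,0,34],[0,0,-80,0,0,0,40]]]'
python3 - <<'E'
from h import *
im,d=grab_frame("side");cv2.imwrite("pics/s2.png",im[150:400,250:560])
E
python3 d.py .4653 .2795 .10 .107
```

```text
t: 7.32
eef_pos: [0.635, -0.1717, 0.1199]
ee_rot: [-3.141, 0.002, -3.122]
force: [1.5, -0.1, -1.0]
width: 0.0381
gripper_force: 0.0
t 7.38 p [ 0.636  -0.1719  0.1221] rot [-3.141  0.005 -3.121] w 0.0389 q [ 0.03  0.41 -0.16  0.   -0.99 -1.58]
[161.5 454.8  20.9] [-0.001  0.005 -0.087]
```

View pics/s2.png

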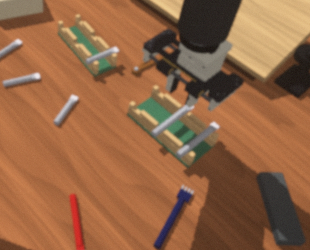

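The side crop shows the chisel seated in the middle notch at about (172,122), parallel to the pattern chisel. Next is the second long one.

```bash
python3 -m jog '[[[6,18,0,0,0,0,60],[20,58,2,0,0,-0.02,87],[35,100,4,0,0,-0.03,87],[52,148,6,0,0,-0.04,87],[70,198,8,0,0,-0.05,87],[88,248,10,0,0,-0.06,87],[106,298,12,0,0,-0.07,87],[124,348,14,0,0,-0.08,87],[141,396,16,0,0,-0.087,87],[154,432,18,0,0,-0.087,87],[160,453.5,18,0,0,-0.087,87],[160,454.5,18,0,0,-0.087,87],[160,454.5,18,0,0,-0.087,87],[160,454.5,18,0,0,-0.087,87]]]'
python3 d.py .4653 .2795 .003 .107
```

```text
t: 9.12
eef_pos: [0.4655, 0.2786, 0.0995]
ee_rot: [-3.141, -0.0, -3.036]
force: [-0.8, -0.5, 0.4]
width: 0.087
gripper_force: 0.0
t 9.12 p [0.4655 0.2786 0.0995] rot [-3.141 -0.    -3.036] w 0.087 q [ 0.9   0.26 -0.45 -0.   -0.86 -2.37]
[ 0.1  0.9 96.5] [-0.    -0.    -0.002]
```

```bash
python3 -m jog '[[[0,0.9,15,0,0,0,87],[0,0.9,40,0,0,0,87],[0,0.9,65,0,0,0,80],[0,0.9,85,0,0,0,70],[0,0.9,94,0,0,0,60],[0,0.9,96.5,0,0,0,50],[0,0.9,96.5,0,0,0,40],[0,0.9,96.5,0,0,0,25],[0,0.9,96.5,0,0,0,8],[0,0.9,96.5,0,0,0,8],[0,0.9,96.5,0,0,0,8],[0,0.9,96.5,0,0,0,8],[0,0.9,96.5,0,0,0,8]]]' 35
python3 d.py .633 -.0996 .10 .02 / .633 -.0996 .038 .02
```

```text
t: 10.75
eef_pos: [0.4653, 0.2805, 0.0034]
ee_rot: [-3.142, 0.0, -3.035]
force: [-1.2, -2.1, 6.5]
width: 0.0139
gripper_force: 34.9
t 10.75 p [0.4653 0.2805 0.0034] rot [-3.142  0.    -3.035] w 0.0139 q [ 0.9   0.4  -0.54  0.   -0.64 -2.37]
[-126.2 -395.8  -96.6] [-0.     0.     0.087]
[-126.2 -395.8  -34.6] [-0.     0.     0.087]
```

```bash
python3 -m jog '[[[0,0,-10,0,0,0,8],[0,0,-35,0,0,0,8],[0,0,-65,0,0,0,8],[-3,-10,-88,0,0,0,8],[-12,-36,-97,0,0,0.02,8],[-24,-74,-97,0,0,0.03,8],[-38,-119,-97,0,0,0.04,8],[-53,-166,-97,0,0,0.05,8],[-68,-213,-97,0,0,0.06,8],[-83,-260,-97,0,0,0.07,8],[-97,-305,-97,0,0,0.087,8],[-110,-346,-97,0,0,0.087,8],[-121,-378,-97,0,0,0.087,8],[-126.2,-394,-97,0,0,0.087,8],[-126.2,-395.8,-97,0,0,0.087,8],[-126.2,-395.8,-97,0,0,0.087,8],[-126.2,-395.8,-97,0,0,0.087,8]]]'
python3 d.py .633 -.0996 .038 .02
```

```text
t: 12.88
eef_pos: [0.6327, -0.0986, 0.1002]
ee_rot: [3.141, 0.0, -3.121]
force: [-0.3, 1.0, -0.8]
width: 0.0136
gripper_force: 34.9
t 12.88 p [ 0.6327 -0.0986  0.1002] rot [ 3.141  0.    -3.121] w 0.0136 q [ 0.15  0.4  -0.23 -0.   -0.94 -1.7 ]
[-0.3 -1.  62.2] [0.    0.    0.001]
```

```bash
python3 -m jog '[[[0,-0.5,12,0,0,0,8],[0,-0.5,28,0,0,0,8],[0,-0.5,42,0,0,0,8],[0,-0.5,52,0,0,0,8],[0,-0.5,58,0,0,0,8],[0,-0.5,62,0,0,0,8],[0,-0.5,62.8,0,0,0,8],[0,-0.5,62.8,0,0,0,8],[0,-0.5,62.8,0,0,0,10],[0,-0.5,62.8,0,0,0,16],[0,-0.5,62.8,0,0,0,22],[0,-0.5,62.8,0,0,0,30],[0,-0.5,62.8,0,0,0,34],[0,-0.5,50,0,0,0,34],[0,-0.5,27,0,0,0,34],[0,-0.5,5,0,0,0,40],[0,-0.5,0,0,0,0,60],[0,-0.5,0,0,0,0,60]]]'
python3 d.py .4778 .0231 .10 .358
```

```text
t: 15.12
eef_pos: [0.633, -0.1, 0.1006]
ee_rot: [3.141, 0.001, -3.122]
force: [-0.7, -0.2, -1.3]
width: 0.0543
gripper_force: 0.0
t 15.12 p [ 0.633  -0.1     0.1006] rot [ 3.141e+00  1.000e-03 -3.122e+00] w 0.0543 q [ 0.15  0.4  -0.23 -0.   -0.94 -1.7 ]
[152.8 126.1   0.5] [ 0.     0.001 -0.338]
```

```bash
python3 -m jog '[[[12,10,0,0,0,-0.03,80],[40,33,0,0,0,-0.1,87],[75,62,0,0,0,-0.18,87],[110,91,0,0,0,-0.26,87],[138,114,0,0,0,-0.32,87],[152.8,126.1,0,0,0,-0.338,87],[152.8,126.1,0,0,0,-0.338,87],[152.8,126.1,0,0,0,-0.338,87],[152.8,126.1,0,0,0,-0.338,87]]]'
python3 d.py .4778 .0231 .003 .358
```

```text
t: 16.25
eef_pos: [0.4779, 0.0226, 0.0998]
ee_rot: [-3.141, -0.0, -2.784]
force: [0.3, -0.1, -0.5]
width: 0.0872
gripper_force: 0.0
t 16.25 p [0.4779 0.0226 0.0998] rot [-3.141 -0.    -2.784] w 0.0872 q [ 0.46  0.16 -0.58  0.   -0.83 -1.67]
[-0.1  0.5 96.8] [-0.    -0.    -0.001]
```

```bash
python3 -m jog '[[[0,0,15,0,0,0,87],[0,0,40,0,0,0,87],[0,0,65,0,0,0,80],[0,0,85,0,0,0,70],[0,0,94,0,0,0,60],[0,0,96.8,0,0,0,50],[0,0,96.8,0,0,0,40],[0,0,96.8,0,0,0,25],[0,0,96.8,0,0,0,8],[0,0,96.8,0,0,0,8],[0,0,96.8,0,0,0,8],[0,0,96.8,0,0,0,8],[0,0,96.8,0,0,0,8]]]' 35
python3 d.py .6555 .153 .10 -.14
```

```text
t: 17.88
eef_pos: [0.4778, 0.0231, 0.0036]
ee_rot: [-3.142, 0.0, -2.784]
force: [-2.2, 0.9, 6.7]
width: 0.0134
gripper_force: 35.0
t 17.88 p [0.4778 0.0231 0.0036] rot [-3.142  0.    -2.784] w 0.0134 q [ 0.46  0.31 -0.68  0.   -0.57 -1.67]
[-212.    59.5  -96.4] [0.    0.    0.498]
```

```bash
python3 -m jog '[[[0,0,-10,0,0,0,8],[0,0,-35,0,0,0,8],[0,0,-65,0,0,0.03,8],[-12,4,-88,0,0,0.08,8],[-40,12,-97,0,0,0.15,8],[-80,23,-97,0,0,0.24,8],[-125,36,-97,0,0,0.33,8],[-165,47,-97,0,0,0.42,8],[-197,56,-97,0,0,0.48,8],[-211,59.5,-97,0,0,0.498,8],[-212,59.5,-97,0,0,0.498,8],[-212,59.5,-97,0,0,0.498,8],[-212,59.5,-97,0,0,0.498,8]]]'
python3 - <<'E'
from h import *
im,d=grab_frame("side");cv2.imwrite("pics/s3.png",cv2.resize(im[130:330,230:500],None,fx=2.5,fy=2.5))
E
python3 d.py .6555 .153 .038 -.14
```

```text
t: 19.5
eef_pos: [0.6547, 0.1524, 0.1006]
ee_rot: [3.141, -0.0, 3.001]
force: [-1.1, 0.0, -1.4]
width: 0.0139
gripper_force: 34.9
t 19.55 p [0.6548 0.1525 0.1007] rot [3.141 0.    3.001] w 0.0132 q [ 0.52  0.45 -0.15 -0.   -0.97 -2.23]
[-0.6  0.6 62.7] [ 0.  0. -0.]
```

View pics/s3.png

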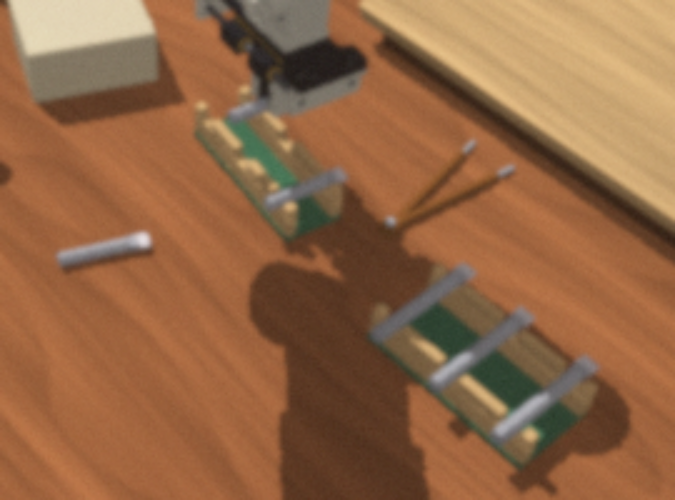

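The crop shows three parallel chisels seated in the long rack, at about (420,305), (480,350) and (545,400). The short one is held above the short rack. I'm lowering it and letting go.

```bash
python3 -m jog '[[[0,0,12,0,0,0,8],[0,0,28,0,0,0,8],[0,0,42,0,0,0,8],[0,0,52,0,0,0,8],[0,0,58,0,0,0,8],[0,0,62,0,0,0,8],[0,0,63,0,0,0,8],[0,0,63,0,0,0,8],[0,0,63,0,0,0,10],[0,0,63,0,0,0,16],[0,0,63,0,0,0,22],[0,0,63,0,0,0,30],[0,0,63,0,0,0,34],[0,0,50,0,0,0,34],[0,0,27,0,0,0,34],[0,0,5,0,0,0,40],[0,0,0,0,0,0,60],[0,0,0,0,0,0,60]]]'
python3 d.py .4503 .1676 .10 -.383
```

```text
t: 21.8
eef_pos: [0.6555, 0.1531, 0.1008]
ee_rot: [3.141, 0.001, 3.001]
force: [-0.2, 0.4, -0.6]
width: 0.0544
gripper_force: 0.0
t 21.8 p [0.6555 0.1531 0.1008] rot [3.141e+00 1.000e-03 3.001e+00] w 0.0544 q [ 0.52  0.45 -0.15 -0.   -0.97 -2.23]
[205.2 -14.3   0.6] [0.001 0.001 0.243]
```

```bash
python3 -m jog '[[[14,-1,0,0,0,0.02,80],[45,-3,0,0,0,0.06,87],[85,-6,0,0,0,0.11,87],[125,-9,0,0,0,0.16,87],[165,-12,0,0,0,0.2,87],[192,-14,0,0,0,0.243,87],[205.2,-14.3,0,0,0,0.243,87],[205.2,-14.3,0,0,0,0.243,87],[205.2,-14.3,0,0,0,0.243,87]]]'
python3 d.py .4503 .1676 .003 -.383
```

```text
t: 22.92
eef_pos: [0.4508, 0.1677, 0.1002]
ee_rot: [3.141, 0.0, 2.759]
force: [0.7, -0.4, 1.1]
width: 0.0869
gripper_force: 0.0
t 22.93 p [0.4508 0.1677 0.1002] rot [3.141 0.    2.759] w 0.0869 q [ 0.77  0.17 -0.58  0.   -0.83 -2.72]
[ 0.5 -0.3 97.2] [0. 0. 0.]
```

```bash
python3 -m jog '[[[0,0,15,0,0,0,87],[0,0,40,0,0,0,87],[0,0,65,0,0,0,80],[0,0,85,0,0,0,70],[0,0,94,0,0,0,60],[0,0,97,0,0,0,50],[0,0,97,0,0,0,40],[0,0,97,0,0,0,25],[0,0,97,0,0,0,8],[0,0,97,0,0,0,8],[0,0,97,0,0,0,8],[0,0,97,0,0,0,8],[0,0,97,0,0,0,8]]]' 35
python3 d.py .6655 .2243 .10 -.14
```

```text
t: 24.55
eef_pos: [0.4502, 0.1675, 0.0036]
ee_rot: [3.142, 0.0, 2.759]
force: [-1.4, -0.4, 6.6]
width: 0.0134
gripper_force: 34.9
t 24.55 p [0.4502 0.1675 0.0036] rot [3.142 0.    2.759] w 0.0134 q [ 0.77  0.32 -0.68  0.   -0.58 -2.72]
[-178.5  133.2  -96.4] [ 0.     0.    -0.243]
```

```bash
python3 -m jog '[[[0,0,-10,0,0,0,8],[0,0,-35,0,0,0,8],[0,0,-65,0,0,0,8],[-10,8,-88,0,0,-0.02,8],[-34,25,-97,0,0,-0.05,8],[-68,50,-97,0,0,-0.1,8],[-104,77,-97,0,0,-0.15,8],[-138,103,-97,0,0,-0.2,8],[-165,123,-97,0,0,-0.243,8],[-177,132.5,-97,0,0,-0.243,8],[-178.5,133.2,-97,0,0,-0.243,8],[-178.5,133.2,-97,0,0,-0.243,8],[-178.5,133.2,-97,0,0,-0.243,8]]]'
python3 d.py .6655 .2243 .038 -.14
```

```text
t: 26.18
eef_pos: [0.6649, 0.2242, 0.1007]
ee_rot: [3.141, -0.0, 3.001]
force: [0.1, -0.7, -1.1]
width: 0.0133
gripper_force: 34.9
t 26.18 p [0.6649 0.2242 0.1007] rot [ 3.141 -0.     3.001] w 0.0133 q [ 0.6   0.49 -0.08 -0.   -1.   -2.31]
[-0.6  0.2 62.7] [ 0. -0. -0.]
```

```bash
python3 -m jog '[[[0,0,12,0,0,0,8],[0,0,28,0,0,0,8],[0,0,42,0,0,0,8],[0,0,52,0,0,0,8],[0,0,58,0,0,0,8],[0,0,62,0,0,0,8],[0,0,63,0,0,0,8],[0,0,63,0,0,0,8],[0,0,63,0,0,0,10],[0,0,63,0,0,0,16],[0,0,63,0,0,0,22],[0,0,63,0,0,0,30],[0,0,63,0,0,0,34],[0,0,50,0,0,0,34],[0,0,27,0,0,0,34],[0,0,0,0,0,0,34],[20,0,-20,0,0,0,34],[60,0,-40,0,0,0,34]]]' && python3 -m jog '[[[20,0,-15,0,0,0,34],[60,0,-30,0,0,0,34],[100,0,-40,0,0,0,34],[140,0,-40,0,0,0,34],[160,0,-40,0,0,0,34],[160,0,-40,0,0,0,34],[160,0,-40,0,0,0,34]]]'
sed -e 's#^im=.*#im,d=grab_frame("top");g=grid("top",d);cv2.imwrite("pics/top9.png",im)#' -e 's#pics/crop#pics/crop9#' m.py >m2.py; python3 m2.py
python3 - <<'E'
from h import *
im,d=grab_frame("side");cv2.imwrite("pics/s9.png",cv2.resize(im[130:330,230:500],None,fx=2.5,fy=2.5))
E
```

```text
t: 28.42
eef_pos: [0.6065, 0.2326, 0.1416]
ee_rot: [3.141, 0.001, 3.0]
force: [-0.3, -0.7, 0.7]
width: 0.034
gripper_force: 0.0
t: 29.3
eef_pos: [0.4485, 0.2553, 0.1806]
ee_rot: [3.141, 0.001, 3.002]
force: [0.2, 0.2, -0.4]
width: 0.0335
gripper_force: 0.0
[260 180] n 118 z [0.04  0.046 0.051] c [0.6649 0.2257] yaw -0.166 len 0.09 wfar/near 0.016 0.01
[285 182] n 127 z [0.039 0.047 0.052] c [0.6558 0.1542] yaw -0.158 len 0.095 wfar/near 0.017 0.008
[371 183] n 195 z [0.039 0.046 0.052] c [ 0.6326 -0.0991] yaw 0.015 len 0.131 wfar/near 0.018 0.009
[396 183] n 183 z [0.04  0.047 0.053] c [ 0.634  -0.1701] yaw 0.012 len 0.128 wfar/near 0.015 0.009
[420 183] n 198 z [0.037 0.047 0.053] c [ 0.6354 -0.2425] yaw 0.009 len 0.126 wfar/near 0.018 0.009
[309 185] n 133 z [0.034 0.046 0.052] c [0.6461 0.0826] yaw -0.178 len 0.095 wfar/near 0.017 0.01
green [267 191  20  14 206] ((663.7661743164062, 192.32260131835938), (56.14466094970703, 34.15113067626953), 82.54691314697266)
green [291 195  20  14 208] ((652.3810424804688, 119.77992248535156), (55.85744857788086, 35.5500373840332), 82.46141052246094)
green [367 197   6  20 101] ((635.7747802734375, -86.23551940917969), (14.940349578857422, 57.84353256225586), 89.27345275878906)
green [378 197  19  19 350] ((637.1502685546875, -138.87045288085938), (54.27030944824219, 54.86996078491211), 89.91093444824219)
green [403 196  19  20 351] ((638.5971069335938, -213.25131225585938), (54.62646484375, 57.97282028198242), 89.92472076416016)
rack top 892 ((653.254638671875, 151.6175537109375), (189.16358947753906, 95.94856262207031), 81.79998016357422)
rack top 1079 ((632.4900512695312, -172.4139404296875), (131.34544372558594, 190.14691162109375), 1.4317799806594849)
```

View pics/crop9.png

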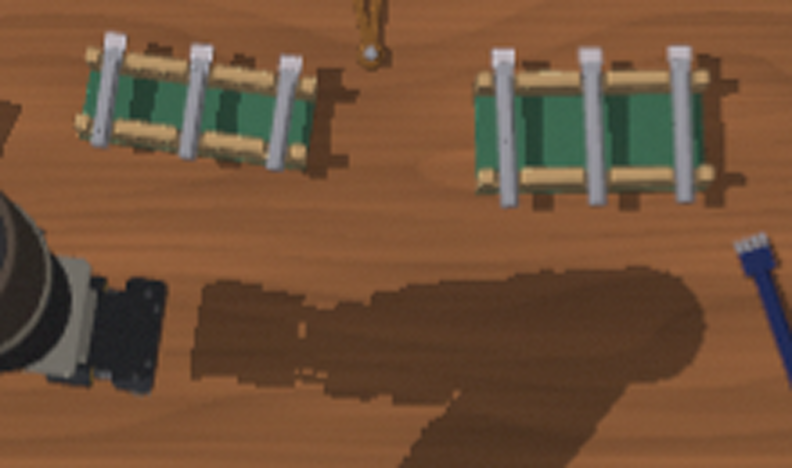

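View pics/s9.png

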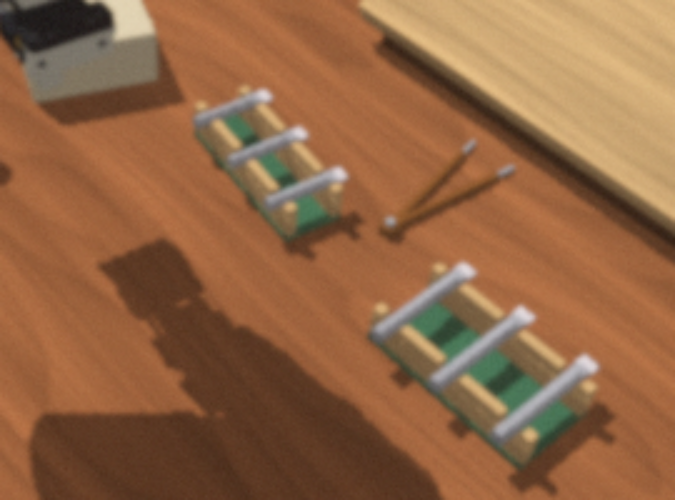

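Both views show all six chisels seated level in the notches, blades away from the robot and at the pattern chisels' height. The gripper is clear of everything.

```bash
python3 -c "from station import arm;print(arm.job_done())"
```

```text
the job is handed in; nothing more can be done
None
```

I laid all four loose chisels in their racks, two long and two short, level with edges away from the robot, and handed the job in at about 29 s of the 72 s limit; the hand-in returned no verdict.

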